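Stopper a sample pot and nip it in the ratchet bench clamp

ROBOT

A 7-joint arm with a two-finger parallel gripper is mounted at the origin on the work surface. World frame = base frame: x ahead of the robot, y to its left, z up, the work surface at z = 0. Lengths are in m, angles in rad, forces in N, time in s.
With the tool pointing down it reaches from about 0.35 to 0.9 m from the base axis. Payload 8.1 kg.
Tool frame: the origin (TCP) lies midway between the tips of the shut fingers; the grasp point (between the pads) lies 19 mm behind it (arm.pinch_z is the distance from the TCP to the grasp point, in m); z points along the fingers, y is the direction in which the jaws open and shut (so a half turn about z gives the same grasp; the last joint's range is limited). The gripper opens to 92 mm and grips with 3 to 60 N. Pads are 19 mm wide; open, the fingers measure 130 mm over their backs; the gripper's body (75 mm by 190 mm) begins 47 mm behind the grasp point.
Start: joints at [-1.208, 0.434, 0.025, 1.573, -0.012, 1.134, -0.075], TCP at [0.281, 0.558, 0.227] pointing down, gripper open.
Joint ranges: [-2.62, 2.62], [-0.44, 2.09], [-1.27, 1.32], [0.08, 2.57], [-1.32, 4.46], [0.12, 2], [-2.74, 2.74]. Speed limits (rad/s): [2.22, 2.22, 3.01, 3.01, 3.14, 3.14, 3.14].

INTERFACE

Orientations are given as a rotation vector (axis times angle).
In Python, from cell import arm, eyes gives the robot as it stands.
- The arm moves only by the tool apply_moves, never from a script. Its argument "targets" is one flat list of numbers, 5 for each row, row after row: the closure, from 0 (fully open) to 1 (shut), then the shift along the tool's x, y, z each as a share of 40 cm, from -1 to 1, then the turn about the tool's z as a share of pi/2 rad, from -1 to 1. A call has 1 to 20 rows; each row shifts and turns the commanded pose from where the row before left it, along the tool's axes as they then stand; what a row does not reach is not made up. A row lasts 1/8 s, in which the tool goes at most 62.5 mm and 10.7 degrees, less where a joint would pass 70% of its speed; a pose out of reach is approached as far as the arm can. A call with a number of a shift or a turn outside -1 to 1 is refused whole. A call with a gripper value outside its range is refused whole. The fingers move at their own pace and stop on an object; "grip_force" is the grip in N (left out, the last holds). Time passes only in rows, so rows that do not move let the fingers close. It gives the time, the measured TCP pose, the force and the opening at its end, in the units of the state.
- arm.observe(): the state, without advancing time (a new reading comes with each control period).
- eyes.get_image(name): name is "scene" or "top"; returns the picture (480x640x3 uint8, red, green, blue); there is no depth.
- eyes.camera_params(name): a dict with "camera_matrix" (3x3 intrinsics, pixels), "distortion" ([k1, k2, p1, p2, k3] as OpenCV has them; the pictures are not rectified), "xyz" and "attitude" of the camera in the world. Camera axes: x right, y down, z forward; pixel columns grow to the right and rows downward; lengths in m; the calibration is good to about 2 mm. A picture is of the moment at which its call begins. camera_params takes no time and is no camera call.
- arm.sign_off(): hands the job in, once; it reports no verdict.
The state is a dict: "clock": time; "joints": joint angles; "dq": joint speeds; "joint_efforts": joint torques, N m; "position": TCP position; "ee_rot": TCP orientation; "force": force on the tool from outside, world axes, zero at the start; "ft_torque": the same for the moment, N m; "width": opening from 0.0 (shut) to 1.0 (fully open).
Only numpy, scipy, OpenCV 4.12 (cv2) and the standard library are available. Lean on these libraries where they do the work, as an engineer would, in place of code of your own. Each camera call takes 0.05 s, during which the arm holds its last target.

TASK

Set the narrow tapered stopper fully home in the neck of the steel sample pot, upright, and let go of it; then pump the trigger of the bench clamp (squeeze it towards the fixed handle, let it spring back, again) until the jaw's sprung pad meets the pot and is pressed about half way in on its spring, never hard against its stop. Move the jaw by the trigger only, leave the other things on the bench alone, and finish while still holding the trigger squeezed: do not let go of it.

Things in the scene. Friction and masses are not known exactly. Their poses are not given: they have to be found in the camera images.
- stopper: The narrower of two dark rubber stoppers, upright in a white ring stand (52 mm across, 32 mm high, fixed); lifts straight out. Origin: centre of the plug's lower end, z up. Tapered plug 28 mm long, 19 mm across below, 26 above; flange 38 mm across at 28 to 34 mm above the origin; round grip head 24 mm across at 34 to 64 mm. Home: flange's underside flat on the pot's rim. 50 g.
- pot: Loose steel sample pot, 0.45 kg, on the clamp's base plate between V anvil and jaw. Origin: centre of its underside, z up. Body 64 mm across, 68 mm high; neck 38 mm outside, 30 mm inside, 36 mm deep, its rim 105 mm above the origin. The jaw pushes it 1 to 5 mm along the clamp's x until it lies in the V; pushing it takes 2 to 5 N, so the pad gives a few mm.
- pot_mouth (a point): Centre of the pot's mouth at rim height.
- clamp: Bench clamp's fixed frame. Origin on the bench under the pot's place; x along the bar from trigger end to V anvil (76 mm high), z up. Base plate 335 x 110 x 10 mm. Grey housing x -208 to -132 mm, 48 mm wide, 132 mm high. Above it stand the fixed black handle (x -207 to -195 mm, 26 mm wide, top 210 mm above the bench) and, before it, the black trigger (pivot at x -170 mm, 119 mm up).
- handle (a point): Point in the middle of the fixed handle, 185 mm above the bench, 25 mm under its top.
- trigger: The whole black trigger lever. Origin at its pivot, axes as the clamp's when at rest. Its blade is 12 mm thick, 22 mm wide and reaches 90 mm up from the pivot. At rest it leans 0.21 rad away from the handle; handle and trigger together are then 58 mm thick at 180 mm height. Fully squeezed it leans 0.21 rad towards the handle. Fingers from above can straddle both and close along the clamp's x.
- trigger_blade (a point): Mid-thickness point of the trigger's blade, 65 mm from its pivot, 25 mm below its upper end.
- trigger_joint (a joint): Trigger angle, rad: 0 at rest, 0.42 fully squeezed (27 mm of travel at the blade's origin). A spring returns it when let go. It takes 2 to 6 N at the blade, about 12 N with the pad half in. A squeeze drives the jaw forward about 35 to 40 mm per rad, up to 15 mm a pump; the way back leaves the jaw where it is.
- jaw_joint (a joint): Travel of the moving jaw towards the pot, m; 0 is fully back, it starts at 0 to 0.024. It goes forward by pumping. A light brake keeps it there between pumps, but does not hold against the pad's spring: with the trigger let go the jaw backs off until the spring force is under about 4 N. With jaw at 0 the pad's front face is 42 mm from the pot or a little less or more.
- jaw: Moving jaw: grey plate 12 x 44 x 56 mm with the steel bar behind it. Origin in the plate's middle, 50 mm above the bench, axes as the clamp's. Not to be pushed by hand.
- pad: Dark rubber pad 10 mm thick, 34 mm square, on a sprung steel stem before the jaw plate. Origin at the middle of its front face (which meets the pot 50 mm above the bench), axes as the clamp's. 26 mm lie between pad and jaw plate when the pad is free, 16 mm when it is half in. Not to be pushed by hand.
- pad_joint (a joint): How far the pad is pressed in towards the jaw plate against its spring, m: 0 free, 0.010 half way, 0.020 at its stop. Spring 0.7 N per mm with 1.4 N preload, so about 8 N at half way.
- wide_stopper: Bystander: the wide rubber stopper in its ring stand (76 mm ring, flange 60 mm, 64 mm tall), too wide for the pot. Which stopper is at which of two places varies. Origin: end of the tapered plug.
- bowl: Bystander: steel bowl, 120 mm across, 50 mm high. Origin: centre of its underside.
- squeeze_bottle: Bystander: white bottle, 56 mm across, 150 mm high. Origin: centre of its underside.
- weight: Bystander: steel weight, 36 mm across, 30 mm high. Origin: centre of its underside.
- coupling: Bystander: brass coupling, 32 mm across, 30 mm high. Origin: centre of its underside.
There are look-alikes about, which are no part of the job. Leave any blue or turquoise look-alike of the pot alone.

How it is judged:
By the outcome, as a careful person would: the job done as asked, in the order asked, and still so for the second after the job is handed in, while the arm keeps its last pose, push and grip.
It also fails if it takes over 64 s, if anything falls off the work surface, if the arm or the gripper's body presses on something with over 40 N, if the wrist force passes 120 N, or if a joint passes its speed limit or range.

## Working session

There is one attempt and no reset: what is moved stays moved. The work goes in short steps, Python scripts to look and compute and a tool call to move; the robot and the scene stay as the last step left them, time stands still between calls to the robot, and variables do not carry over. Pictures are saved under pics/ and viewed, and the job is handed in when it is done.

Besides the shell and the picture viewer there is one more tool, called after "Emit:" by a JSON object that holds its "api" and its "payload". apply_moves: Moves the arm, as the interface text tells. Its arguments: {"type":"object","properties":{"targets":{"type":"array"},"grip_force":{"type":"number"}},"required":["targets"]}

```bash
mkdir -p pics; ls; cat > h.py <<'E'
import numpy as np,cv2
from cell import arm,eyes
def P(n):
    p=eyes.camera_params(n); return p
def Rm(a):
    a=np.array(a,float)
    return a if a.shape==(3,3) else cv2.Rodrigues(a)[0]
def ray(n,u,v):
    p=P(n);K=np.array(p["camera_matrix"]);d=np.array(p["distortion"])
    q=cv2.undistortPoints(np.array([[[u,v]]],float),K,d)[0,0]
    return np.array(p["xyz"]),Rm(p["attitude"])@np.array([q[0],q[1],1])
def onz(n,u,v,z):
    o,d=ray(n,u,v); return o+d*(z-o[2])/d[2]
def proj(n,X):
    p=P(n);R=Rm(p["attitude"]);t=-R.T@np.array(p["xyz"])
    return cv2.projectPoints(np.array(X,float).reshape(-1,1,3),cv2.Rodrigues(R.T)[0],t,np.array(p["camera_matrix"]),np.array(p["distortion"]))[0][:,0]
def tri(r1,r2):
    A=np.zeros((3,3));b=np.zeros(3)
    for o,d in (r1,r2):
        d=d/np.linalg.norm(d);M=np.eye(3)-np.outer(d,d);A+=M;b+=M@o
    return np.linalg.solve(A,b)
def save(n,f):
    im=eyes.get_image(n);cv2.imwrite(f,im[:,:,::-1]);return im
E
python3 - <<'E'
from h import *
for n in("scene","top"):
    save(n,f"pics/{n}0.png");print(P(n))
print(arm.observe(),arm.pinch_z)
E
```

```text
pics
{'camera_matrix': array([[478.35672605,   0.        , 318.37080097],
       [  0.        , 478.35672605, 243.53255177],
       [  0.        ,   0.        ,   1.        ]]), 'distortion': array([-0.0373971,  0.       ,  0.       ,  0.       ,  0.       ]), 'xyz': array([1.21620253, 0.27358108, 0.75834024]), 'attitude': array([-1.33735945, -2.1148563 ,  0.99862288])}
{'camera_matrix': array([[480.77021731,   0.        , 316.42330602],
       [  0.        , 480.77021731, 236.09448944],
       [  0.        ,   0.        ,   1.        ]]), 'distortion': array([0.04061028, 0.        , 0.        , 0.        , 0.        ]), 'xyz': array([ 0.47962625, -0.0669623 ,  1.03392622]), 'attitude': array([-2.21382215,  2.1616612 , -0.09144311])}
{'clock': 0.1, 'joints': array([-1.20762322,  0.43518411,  0.02497704,  1.57399447, -0.01157997,
        1.13399894, -0.07506496]), 'dq': array([-0.00027142, -0.0023746 ,  0.00115973, -0.0039541 ,  0.00189663,
        0.00196719,  0.00024649]), 'joint_efforts': array([ 2.89022035e-03, -6.69127035e+01,  9.87754539e-01, -3.15142965e+01,
       -6.05169847e-02,  3.73253028e-02,  5.03588535e-05]), 'position': array([0.28054694, 0.55798808, 0.22600886]), 'ee_rot': array([-7.25040685e-01, -3.05659317e+00,  2.24381571e-03]), 'force': array([-0.22952766,  0.3724734 , -0.05117139]), 'ft_torque': array([0.03424056, 0.02749395, 0.01693724]), 'width': 0.9981763290598218} 0.0188
```

View pics/scene0.png

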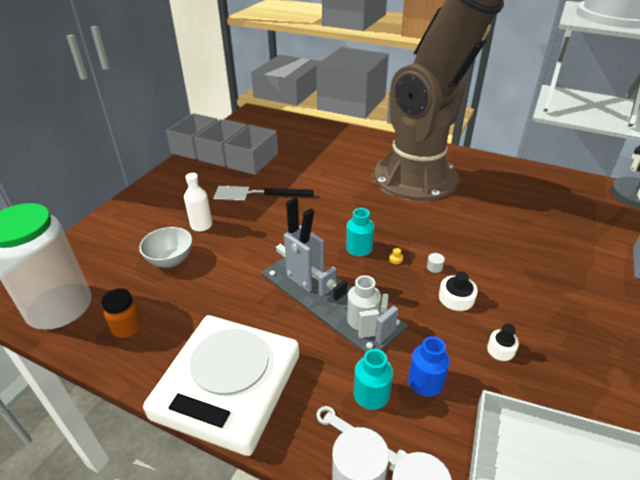

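View pics/top0.png

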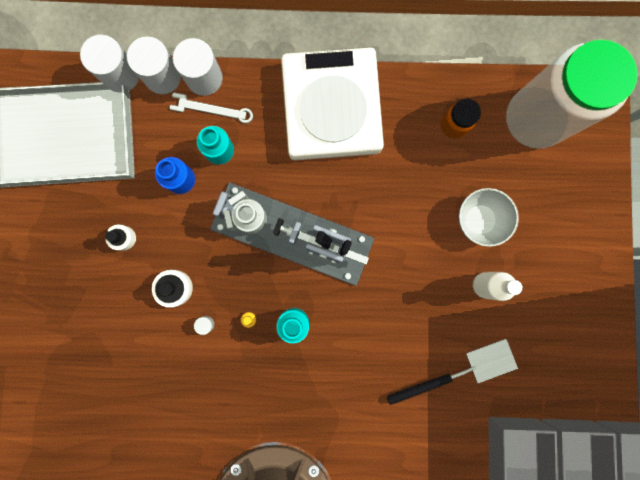

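```bash
python3 - <<'E'
from h import *
for n in("scene","top"):
    print(n,proj(n,[[0,0,0],[.281,.558,.227],[.4,0,0],[.4,.2,0]]))
im=cv2.imread("pics/top0.png");print
c=im[160:300,90:390];cv2.imwrite("pics/topc.png",cv2.resize(c,None,fx=2.6,fy=2.6,interpolation=cv2.INTER_CUBIC))
im=cv2.imread("pics/scene0.png")
c=im[190:370,250:530];cv2.imwrite("pics/scenec.png",cv2.resize(c,None,fx=2.8,fy=2.8,interpolation=cv2.INTER_CUBIC))
E
```

```text
scene [[415.3178948  176.97388903]
 [669.61278995 212.96699605]
 [366.39266737 258.05720945]
 [449.38502878 282.94256759]]
top [[273.05509549 506.91963159]
 [-86.16887875 389.41323228]
 [279.21139222 308.66367903]
 [184.71180764 306.70059437]]
```

View pics/topc.png

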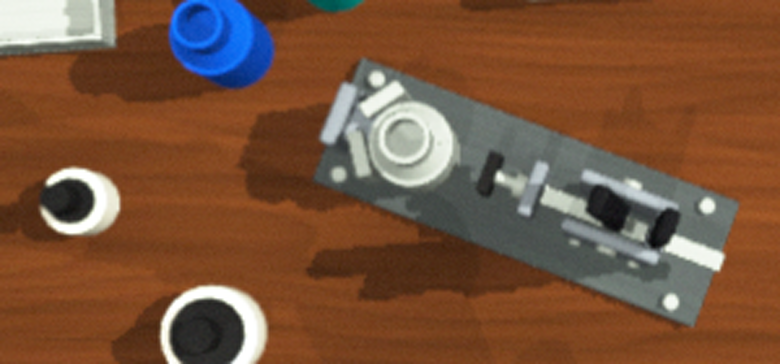

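View pics/scenec.png

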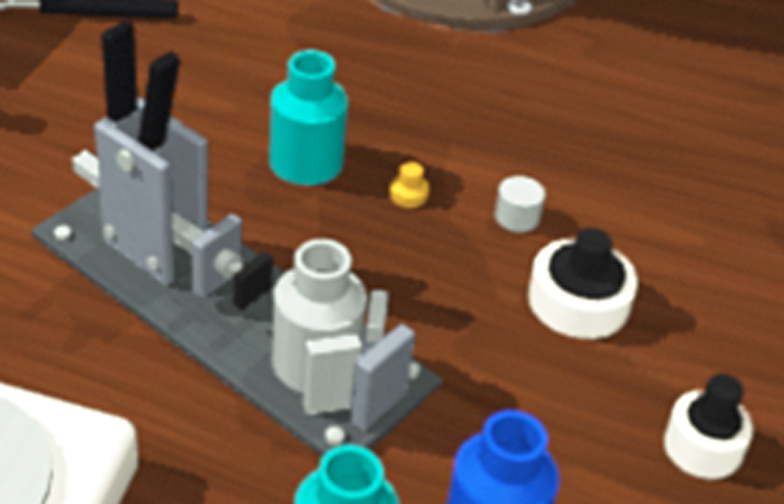

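```bash
cat > m.py <<'E'
from h import *
import sys
def comps(mask,mn=20):
    n,l,s,c=cv2.connectedComponentsWithStats(mask.astype(np.uint8),connectivity=8)
    return [(tuple(s[i]),tuple(c[i].round(1)),l==i) for i in range(1,n) if s[i][4]>=mn]
def win(im,x0,y0,x1,y1):
    m=np.zeros(im.shape[:2],bool);m[y0:y1,x0:x1]=1;return m
E
python3 - <<'E'
from m import *
T=cv2.imread("pics/top0.png").astype(int);S=cv2.imread("pics/scene0.png").astype(int)
for nm,im,w in(("top",T,(95,215,150,262)),("scene",S,(480,315,530,365))):
    for t,m in(("dark",im.max(2)<55),("white",im.min(2)>140)):
        for s,c,_ in comps(m&win(im,*w)):print(nm,t,[int(a) for a in s],c)
# clamp plate corners etc in 8x crops
for nm,im,w in(("top",T,(205,175,295,260)),("top",T,(290,210,380,290)),("scene",S,(335,265,415,355)),("scene",S,(275,190,355,305)),("top",T,(95,215,150,262)),("scene",S,(480,315,530,365))):
    c=im[w[1]:w[3],w[0]:w[2]].astype(np.uint8);f=min(600/c.shape[0],780/c.shape[1]);f=int(f)
    cv2.imwrite(f"pics/c_{nm}_{w[0]}.png",cv2.resize(c,None,fx=f,fy=f,interpolation=cv2.INTER_CUBIC));print(nm,w,f)
E
```

```text
top dark [106, 230, 19, 15, 221] (np.float64(115.6), np.float64(236.6))
top white [106, 225, 30, 25, 338] (np.float64(123.6), np.float64(237.4))
scene dark [496, 324, 19, 22, 296] (np.float64(506.1), np.float64(335.4))
scene white [487, 329, 32, 32, 498] (np.float64(500.6), np.float64(348.2))
top (205, 175, 295, 260) 7
top (290, 210, 380, 290) 7
scene (335, 265, 415, 355) 6
scene (275, 190, 355, 305) 5
top (95, 215, 150, 262) 12
scene (480, 315, 530, 365) 12
```

View pics/c_top_205.png

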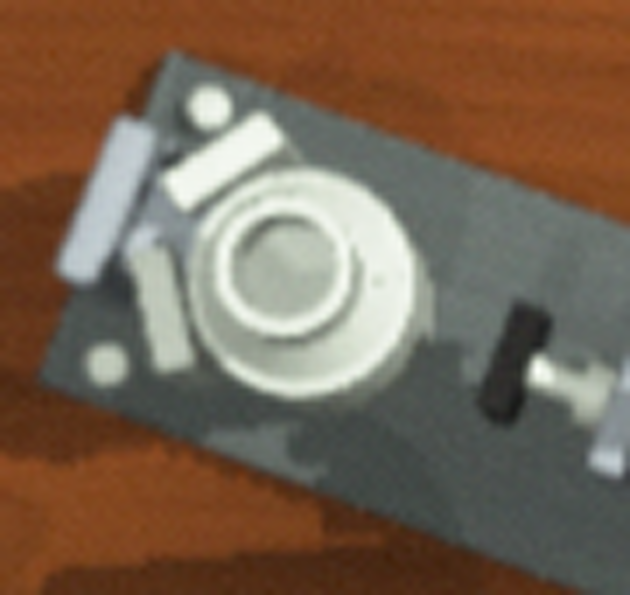

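View pics/c_top_290.png

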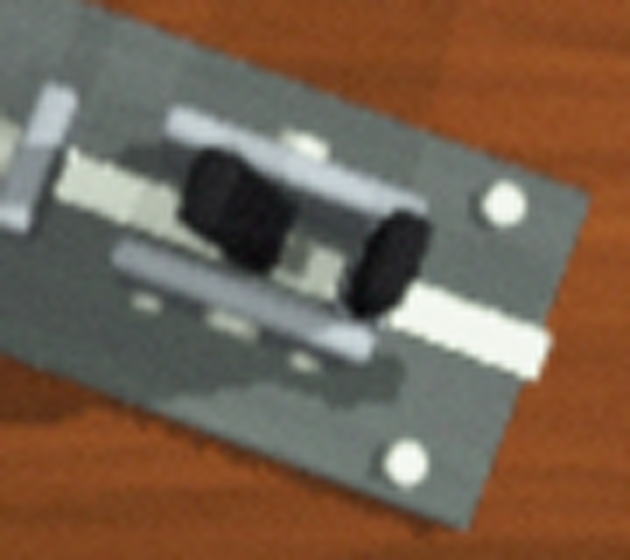

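View pics/c_scene_335.png

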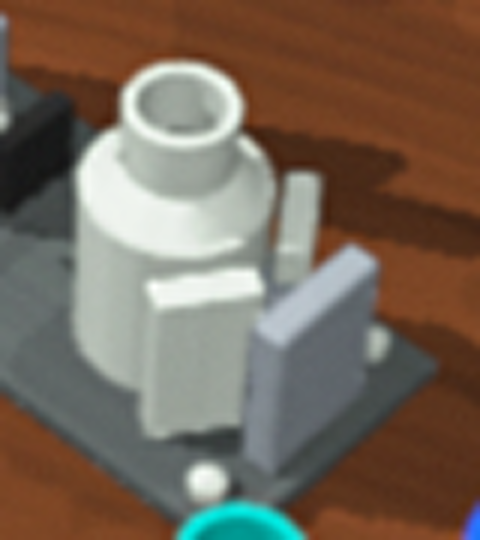

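View pics/c_scene_275.png

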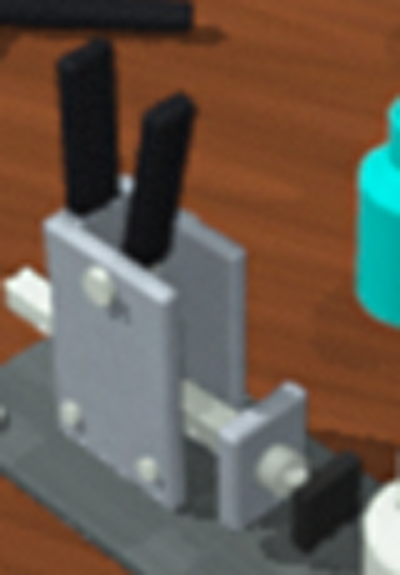

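View pics/c_top_95.png

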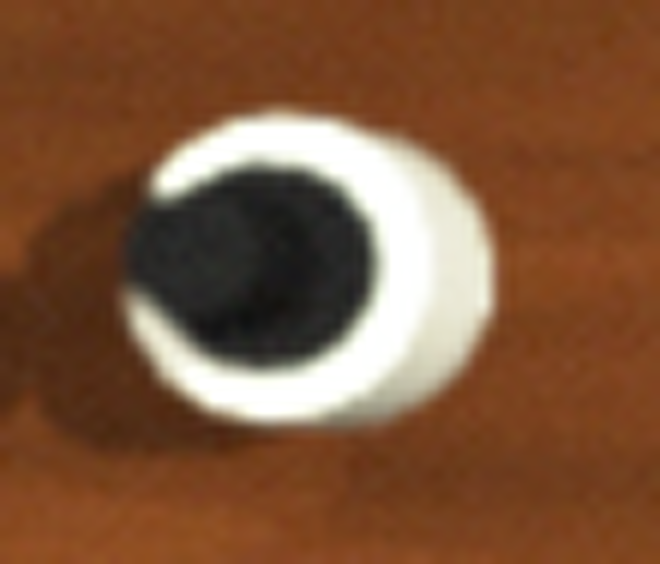

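View pics/c_scene_480.png

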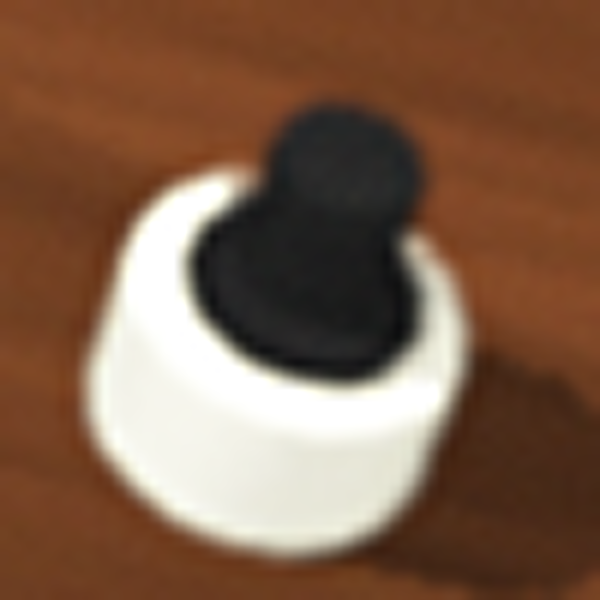

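```bash
python3 - <<'E'
from m import *
np.set_printoptions(precision=4,suppress=True)
print("head z.068 top",onz("top",110.9,236,.068),"scene",onz("scene",508.5,327.7,.068),"tri",tri(ray("top",110.9,236),ray("scene",508.5,327.7)))
print("flange z.038",onz("top",117.1,236.6,.038),"ring .032",onz("top",117.6,236.8,.032))
print("mouth .115 top",onz("top",245.3,212.9,.115),"sc",onz("scene",364.9,282.1,.115),tri(ray("top",245.3,212.9),ray("scene",364.9,282.1)))
A,B,C,D=[onz("top",*p,.010)for p in((229.6,181.7),(210.3,228.9),(373.6,236.7),(356.7,285))]
print(A,B,C,D,np.linalg.norm(A-C),np.linalg.norm(B-D),np.linalg.norm(A-B),np.linalg.norm(C-D))
for d in(A-C,B-D):print(np.arctan2(d[1],d[0]))
E=A-B,C-D
for d in E: print(np.arctan2(d[1],d[0])-0)
print("handle top",proj("top",[0.4,0,0.21]))
# 290 crop f7: handle top centre (390,262)?; trigger top (232,205)
for n,(u,v) in dict(h=(392,258),t=(210,190)).items():
    print(n,onz("top",290+u/7-.43,210+v/7-.43,.21 if n=='h' else .207))
# scene crop f5 : handle top (87,50); trigger top (170,105)
for n,(u,v) in dict(h=(87,50),t=(170,105)).items():
    print(n,onz("scene",275+u/5-.4,190+v/5-.4,.21 if n=='h' else .207))
R=Rm(arm.observe()["ee_rot"]);print(R)
E
```

```text
head z.068 top [0.542  0.3342 0.068 ] scene [0.544  0.3357 0.068 ] tri [0.542  0.3356 0.0657]
flange z.038 [0.543  0.3341 0.038 ] ring .032 [0.543  0.3355 0.032 ]
mouth .115 top [0.5895 0.0629 0.115 ] sc [0.5897 0.0641 0.115 ] [0.5894 0.0635 0.1144]
[0.6685 0.1136 0.01  ] [0.5659 0.1508 0.01  ] [ 0.5577 -0.1977  0.01  ] [ 0.4542 -0.1633  0.01  ] 0.330354219321782 0.3333569269927553 0.10917001423350506 0.10908949327002834
1.228621532735211
1.228933679760516
-0.3480963216861044
-0.32057394939323286
handle top [[270.8816 318.1386]]
h [ 0.5245 -0.1242  0.21  ]
t [ 0.5404 -0.0793  0.207 ]
h [ 0.5235 -0.1244  0.21  ]
t [ 0.5396 -0.079   0.207 ]
[[-0.8935  0.4491 -0.0005]
 [ 0.4491  0.8935 -0.0013]
 [-0.0002 -0.0014 -1.    ]]
```

Candidates for the stopper are top (121,238) / scene (503,343), with a ring of about 52 mm, and top (172,289) / scene (458,290), with a ring of about 76 mm. The first has the 38 mm flange and the smaller ring, so it is the narrow one, and the enlarged crop confirmed it. The pot is the grey steel one in the clamp at top (245,213). The clamp's x axis points at 1.229 rad.

I'll turn the tool and move above the stopper.

Emit:
{"api": "apply_moves", "payload": {"targets": [0,0,0,0,-0.079,0,-0.134,-0.051,0,0,0,-0.134,-0.051,0,0,0,-0.134,-0.051,0,0,0,-0.134,-0.051,0,0,0,-0.134,-0.051,0,0,0,-0.134,-0.051,0,0,0,0,0,0.12,0,0,0,0,0.12,0,0,0,0,0,0], "grip_force": 15}}

```text
clock: 1.35
position: [0.5402, 0.3335, 0.1271]
ee_rot: [-0.533, -3.09, 0.009]
force: [-0.0, -0.2, 0.5]
width: 0.996
```

```bash
cat > to.py <<'E'
from h import *
def to(x,y,z):
    s=arm.observe();R=Rm(s["ee_rot"]);d=R.T@(np.array([x,y,z])-s["position"])
    print("pos",s["position"].round(4),"yaw_y",np.arctan2(R[1,1],R[0,1]).round(4),"zc",R[:,2].round(4),"F",s["force"].round(1),"w",round(s["width"],3),"t",s["clock"]," shares",(d/.4).round(4))
if __name__=="__main__":
    import sys; to(*map(float,sys.argv[1:]))
E
python3 to.py .543 .335 .042; python3 - <<'E'
from h import *
a=save("top","pics/t1.png");b=save("scene","pics/s1.png")
c=a[170:330,20:220,::-1];cv2.imwrite("pics/t1c.png",cv2.resize(c,None,fx=3,fy=3))
c=b[180:400,400:640,::-1];cv2.imwrite("pics/s1c.png",cv2.resize(c,None,fx=2.5,fy=2.5))
E
```

```text
pos [0.5402 0.3335 0.1271] yaw_y 1.2289 zc [-0.0066 -0.0047 -1.    ] F [-0.  -0.2  0.5] w 0.996 t 1.35  shares [-0.0063  0.0072  0.2126]
```

View pics/t1c.png

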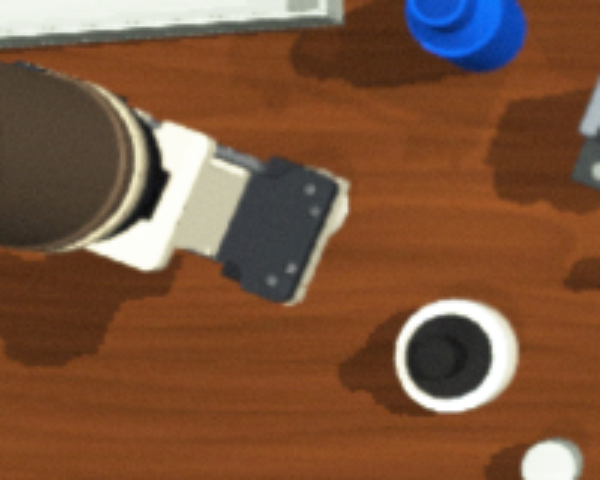

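View pics/s1c.png

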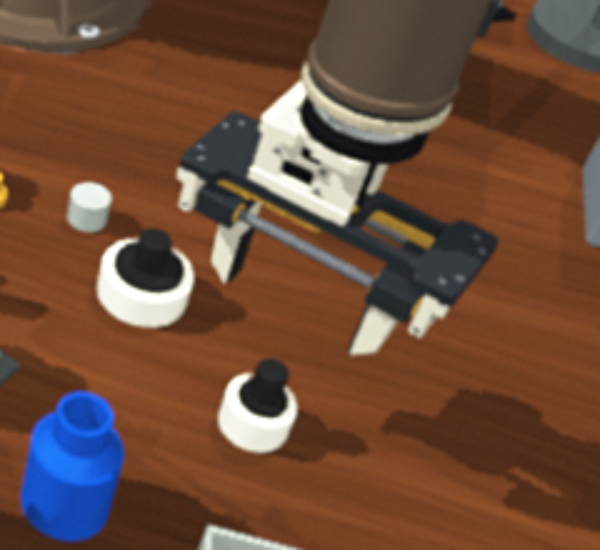

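```bash
python3 -c "
from h import *
print(proj('scene',[[.5402,.3335,.1271]]))"; python3 to.py .543 .335 .042
```

```text
[[515.72162294 304.18434428]]
pos [0.543  0.3356 0.1317] yaw_y 1.2292 zc [ 2.e-04  1.e-04 -1.e+00] F [-0.4  0.3 -0.3] w 1.0 t 1.45  shares [-0.0005 -0.0014  0.2242]
```

The picture shows the fingers straddling the narrow stopper, with mid-tips at about (518,306) against (516,304) predicted. Next I descend, grip and lift.

Emit:
{"api": "apply_moves", "payload": {"targets": [0,0,0,0.09,0,0,0,0,0.09,0,0,0,0,0.044,0,0,0,0,0,0,1,0,0,0,0,1,0,0,0,0,1,0,0,0,0,1,0,0,0,0,1,0,0,0,0,1,0,0,0,0], "grip_force": 15}}

```text
clock: 2.7
position: [0.5427, 0.3353, 0.0411]
ee_rot: [-0.534, -3.096, -0.0]
force: [-0.6, 0.1, -1.0]
width: 0.398
```

```bash
python3 to.py .543 .335 .042
```

```text
pos [0.5427 0.3353 0.0411] yaw_y 1.229 zc [-0.  0. -1.] F [-0.6  0.1 -1. ] w 0.398 t 2.7  shares [-0.001  -0.0005 -0.0022]
```

Emit:
{"api": "apply_moves", "payload": {"targets": [1,0,0,0,0,1,0,0,0,0,1,0,0,0,0,1,0,0,0,0]}}

```text
clock: 3.2
position: [0.5427, 0.3353, 0.0411]
ee_rot: [-0.534, -3.096, 0.0]
force: [0.3, 0.1, -0.3]
width: 0.252
```

Emit:
{"api": "apply_moves", "payload": {"targets": [1,0,0,0,0,1,0,0,-0.05,0,1,0,0,-0.1,0,1,0,0,-0.13,0,1,0,0,-0.12,0,1,0,0,0,0,1,0,0,0,0]}}

```text
clock: 4.08
position: [0.5423, 0.335, 0.2006]
ee_rot: [-0.534, -3.095, 0.001]
force: [0.2, 1.1, -1.1]
width: 0.261
```

```bash
python3 to.py .5895 .0635 .19; python3 - <<'E'
from h import *
b=save("scene","pics/s2.png")
c=b[180:400,400:640,::-1];cv2.imwrite("pics/s2c.png",cv2.resize(c,None,fx=2.5,fy=2.5))
E
```

```text
pos [0.5423 0.335  0.2006] yaw_y 1.229 zc [-6.e-04 -4.e-04 -1.e+00] F [ 0.2  1.1 -1.1] w 0.261 t 4.075  shares [-0.3387 -0.6     0.0267]
```

View pics/s2c.png

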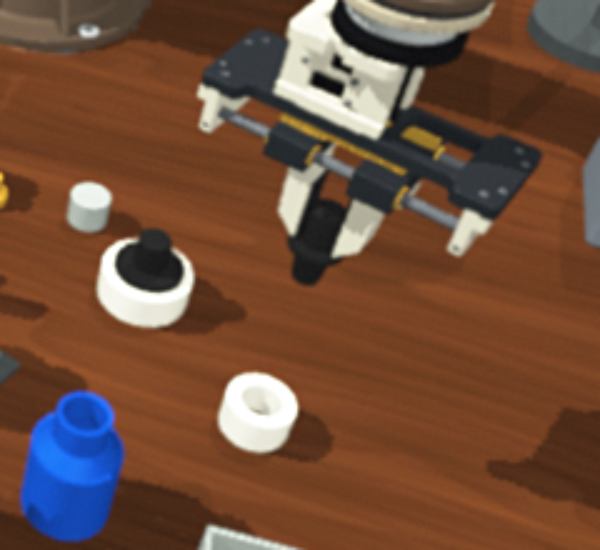

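The stopper is held upright, the ring at (503,343) is empty and the fingers are on the head. Now I carry it to above the pot.

Emit:
{"api": "apply_moves", "payload": {"targets": [1,-0.03,-0.06,0,0,1,-0.06,-0.1,0,0,1,-0.06,-0.1,0,0,1,-0.06,-0.11,0,0,1,-0.06,-0.11,0,0,1,-0.045,-0.08,0,0,1,-0.023,-0.04,0,0,1,0,0,0,0,1,0,0,0,0,1,0,0,0,0]}}

```text
clock: 5.38
position: [0.5894, 0.066, 0.201]
ee_rot: [-0.53, -3.096, -0.001]
force: [-0.0, 0.0, -0.7]
width: 0.257
```

```bash
python3 to.py .5895 .0635 .19; python3 - <<'E'
from h import *
b=save("scene","pics/s3.png");a=save("top","pics/t3.png")
c=b[210:350,280:460,::-1];cv2.imwrite("pics/s3c.png",cv2.resize(c,None,fx=4,fy=4,interpolation=cv2.INTER_CUBIC))
c=a[120:320,160:420,::-1];cv2.imwrite("pics/t3c.png",cv2.resize(c,None,fx=3,fy=3,interpolation=cv2.INTER_CUBIC))
E
```

```text
pos [0.5894 0.066  0.201 ] yaw_y 1.2317 zc [-3.e-04  7.e-04 -1.e+00] F [-0.   0.  -0.7] w 0.257 t 5.375  shares [-0.0023 -0.0057  0.0274]
```

View pics/s3c.png

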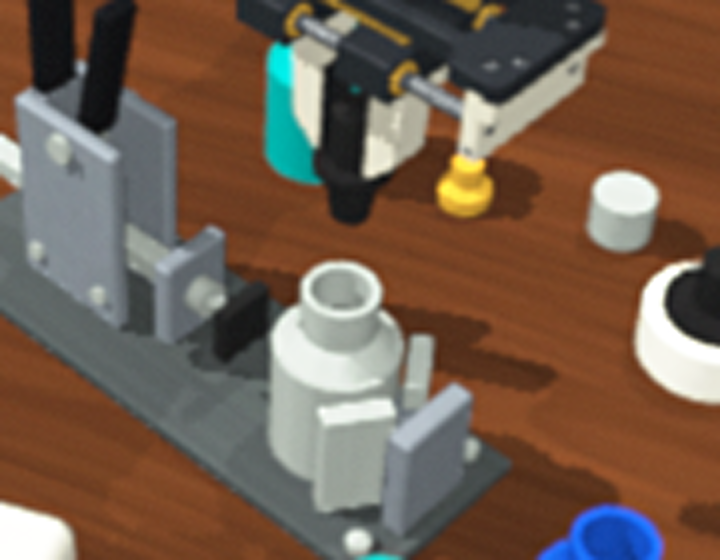

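View pics/t3c.png

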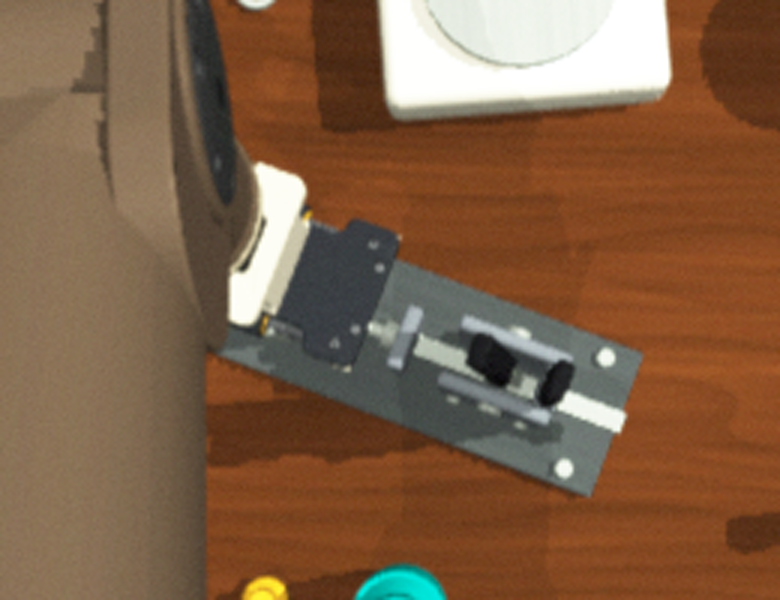

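```bash
python3 to.py .5895 .0635 .125; python3 -c "
from h import *
p=arm.observe()['position'];print(proj('scene',[p+[0,0,-.037],p+[0,0,-.037]+np.array([0,0,.028])]))"
```

```text
pos [0.5895 0.0652 0.2011] yaw_y 1.2309 zc [-1.e-04  4.e-04 -1.e+00] F [-0.7 -0.2 -0.2] w 0.255 t 5.475  shares [-0.0015 -0.0041  0.1902]
[[366.91358011 263.16804106]
 [367.7628732  251.69088398]]
```

Emit:
{"api": "apply_moves", "payload": {"targets": [1,-0.0015,-0.004,0.04,0,1,0,0,0.05,0,1,0,0,0.05,0,1,0,0,0.03,0,1,0,0,0,0,1,0,0,0,0]}}

```text
clock: 6.22
position: [0.59, 0.0621, 0.1336]
ee_rot: [0.534, 3.095, 0.0]
force: [0.7, 0.9, -1.2]
width: 0.255
```

```bash
python3 to.py .5895 .0635 .124; python3 - <<'E'
from h import *
b=save("scene","pics/s4.png")
c=b[210:350,280:460,::-1];cv2.imwrite("pics/s4c.png",cv2.resize(c,None,fx=4,fy=4,interpolation=cv2.INTER_CUBIC))
E
```

```text
pos [0.59   0.0621 0.1336] yaw_y 1.2289 zc [ 7.e-04  1.e-04 -1.e+00] F [ 0.7  0.9 -1.2] w 0.255 t 6.225  shares [0.0024 0.0028 0.0239]
```

View pics/s4c.png

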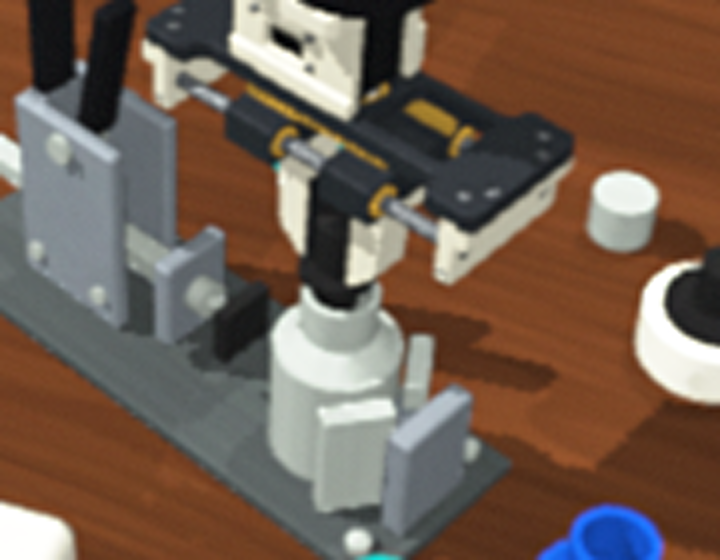

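The plug is in the neck, at crop (340,295). I lower it slowly the rest of the way.

Emit:
{"api": "apply_moves", "payload": {"targets": [1,0.001,0.0025,0.01,0,1,0,0,0.007,0,1,0,0,0.004,0,1,0,0,0.002,0,1,0,0,0,0]}}

```text
clock: 6.9
position: [0.5898, 0.0632, 0.1243]
ee_rot: [0.534, 3.095, 0.0]
force: [-1.3, 0.0, 4.1]
width: 0.256
```

```bash
python3 to.py .5895 .0635 .124; python3 - <<'E'
from h import *
b=save("scene","pics/s5.png")
c=b[210:350,280:460,::-1];cv2.imwrite("pics/s5c.png",cv2.resize(c,None,fx=4,fy=4,interpolation=cv2.INTER_CUBIC))
E
```

```text
pos [0.5898 0.0632 0.1243] yaw_y 1.229 zc [ 5.e-04  1.e-04 -1.e+00] F [-1.3  0.   4.1] w 0.256 t 6.9  shares [0.001  0.0004 0.0008]
```

View pics/s5c.png

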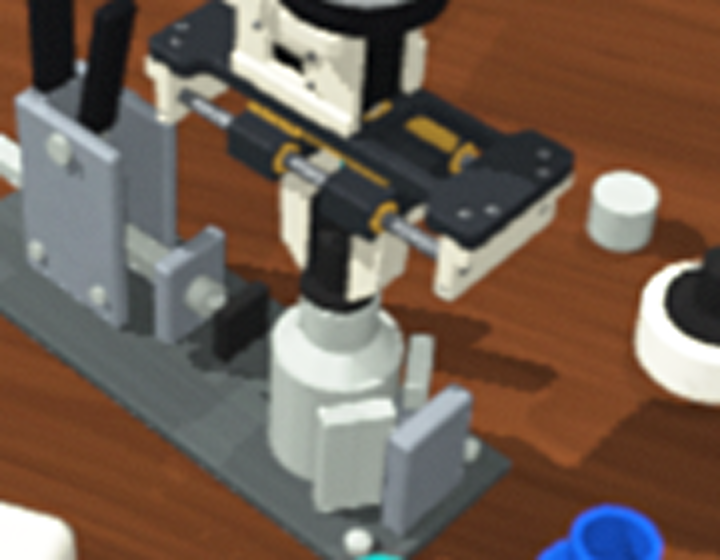

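The flange is on the rim, with 4 N at the expected height. I press slightly, let go, and rise.

Emit:
{"api": "apply_moves", "payload": {"targets": [1,0,0,0.003,0,1,0,0,0,0,0,0,0,0,0,0,0,0,0,0,0,0,0,0,0,0,0,0,0,0,0,0,0,0,0,0,0,0,0,0,0,0,0,-0.06,0,0,0,0,-0.12,0,0,0,0,-0.12,0,0,0,0,0,0]}}

```text
clock: 8.45
position: [0.5919, 0.0634, 0.2469]
ee_rot: [0.533, 3.089, 0.004]
force: [-0.2, 0.7, -1.1]
width: 1.001
```

```bash
python3 to.py .5895 .0635 .124; python3 - <<'E'
from h import *
b=save("scene","pics/s6.png")
c=b[180:350,260:460,::-1];cv2.imwrite("pics/s6c.png",cv2.resize(c,None,fx=3.5,fy=3.5,interpolation=cv2.INTER_CUBIC))
E
```

```text
pos [0.5919 0.0634 0.2469] yaw_y 1.2289 zc [ 0.0074  0.0015 -1.    ] F [-0.2  0.7 -1.1] w 1.001 t 8.45  shares [ 0.0077 -0.003   0.3072]
```

View pics/s6c.png

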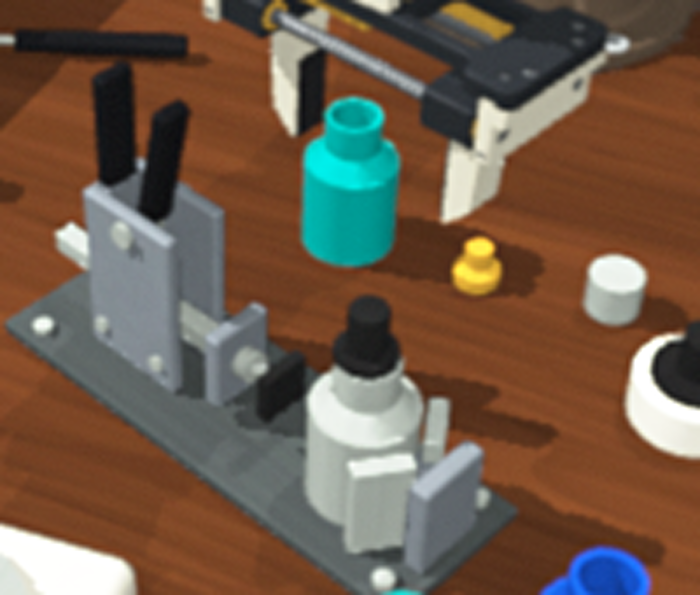

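The stopper is seated upright at crop (368,345), flange flat on the rim. Next I measure the pad gap and the way to the trigger.

```bash
python3 to.py .5317 -.1027 .21; python3 - <<'E'
from h import *
O=np.array([.5913,.065]);ex=np.array([np.cos(1.229),np.sin(1.229)]);ey=np.array([-ex[1],ex[0]])
for nm,u,v,z in(("padfront",275.9,225.4,.067),("mouth",245.3,212.9,.115)):
    d=onz("top",u,v,z)[:2]-O;print(nm,d@ex,d@ey)
# scene pad front: crop s6c f3.5 front-top edge mid (282+..)
E
```

```text
pos [0.5906 0.0634 0.2445] yaw_y 1.229 zc [ 3.7e-03  8.0e-04 -1.0e+00] F [-0.6 -0.5 -0.3] w 0.996 t 8.5  shares [-1.000e-04 -4.407e-01  8.520e-02]
padfront -0.061060628526069465 -0.0006278949961555974
mouth -0.002587348268902359 0.0009861912676006762
```

Emit:
{"api": "apply_moves", "payload": {"targets": [0,0,-0.08,0,0,0,0,-0.12,0,0,0,0,-0.12,0,0,0,0,-0.08,0,0,0,0,-0.04,0,0,0,0,0,0,0,0,0,0,0,0,0,0,0,0,0]}}

```text
clock: 9.5
position: [0.5311, -0.101, 0.2425]
ee_rot: [-0.531, -3.096, -0.001]
force: [0.7, -0.4, 0.1]
width: 1.0
```

```bash
python3 to.py .5317 -.1027 .166; python3 - <<'E'
from h import *
b=save("scene","pics/s7.png");a=save("top","pics/t7.png")
c=b[150:350,240:440,::-1];cv2.imwrite("pics/s7c.png",cv2.resize(c,None,fx=3,fy=3,interpolation=cv2.INTER_CUBIC))
c=a[150:320,180:400,::-1];cv2.imwrite("pics/t7c.png",cv2.resize(c,None,fx=3,fy=3,interpolation=cv2.INTER_CUBIC))
E
```

```text
pos [ 0.5311 -0.101   0.2425] yaw_y 1.2314 zc [-1.e-04  4.e-04 -1.e+00] F [ 0.7 -0.4  0.1] w 1.0 t 9.5  shares [-0.0028 -0.0036  0.1913]
```

View pics/s7c.png

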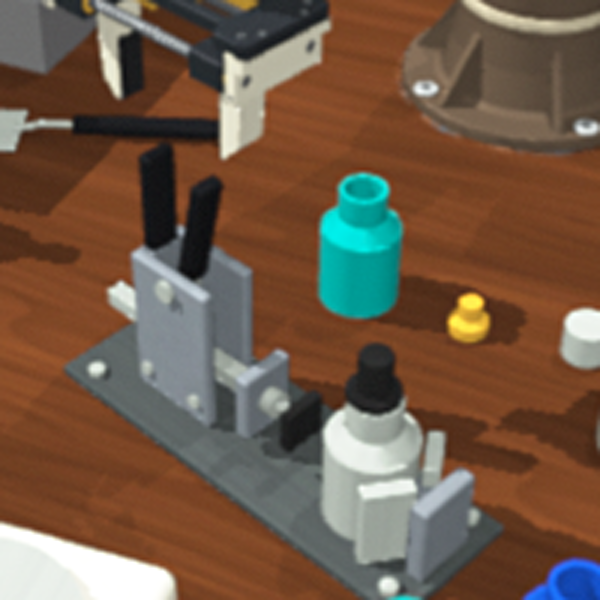

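View pics/t7c.png

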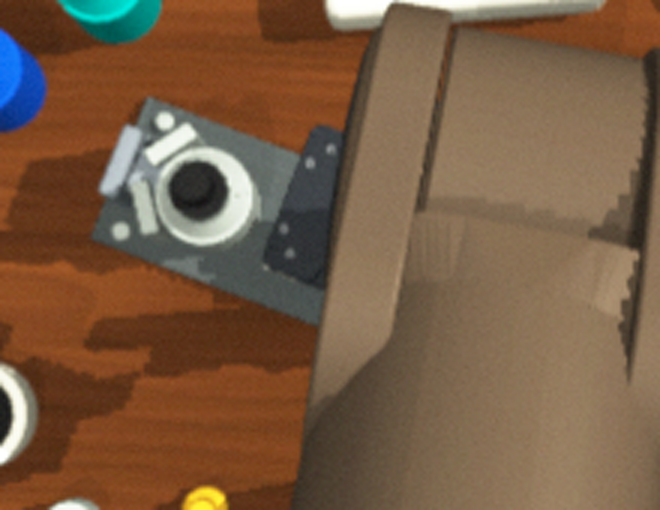

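Emit:
{"api": "apply_moves", "payload": {"targets": [0,-0.0028,-0.003,0.04,0,0,0,0,0.05,0,0,0,0,0.05,0,0,0,0,0.05,0,0,0,0,0,0,0,0,0,0,0]}}

```text
clock: 10.35
position: [0.5315, -0.1042, 0.1669]
ee_rot: [0.534, 3.096, -0.0]
force: [0.4, 0.1, 0.1]
width: 1.003
```

```bash
python3 to.py .5317 -.1027 .166; python3 - <<'E'
from h import *
b=save("scene","pics/s8.png")
c=b[150:350,240:440,::-1];cv2.imwrite("pics/s8c.png",cv2.resize(c,None,fx=3,fy=3,interpolation=cv2.INTER_CUBIC))
E
```

```text
pos [ 0.5315 -0.1042  0.1669] yaw_y 1.229 zc [ 1.e-04 -1.e-04 -1.e+00] F [0.4 0.1 0.1] w 1.003 t 10.35  shares [0.0007 0.0036 0.0023]
```

View pics/s8c.png

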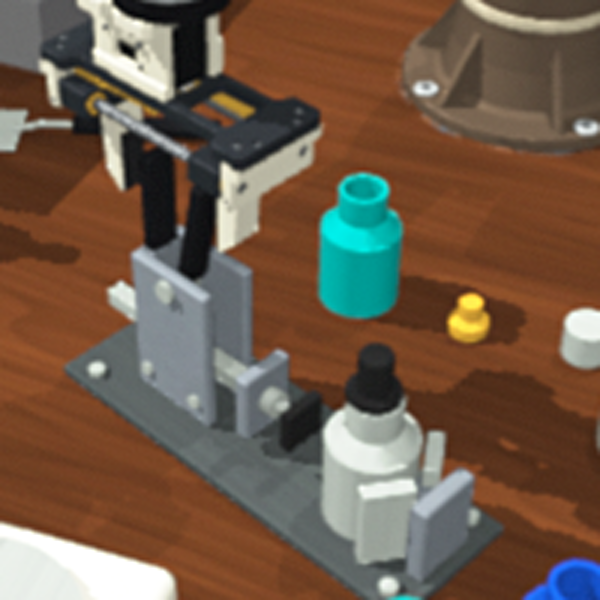

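Emit:
{"api": "apply_moves", "payload": {"targets": [0,0,-0.02,0,0,0,0,-0.02,0,0,0,0,-0.02,0,0,0,0,-0.02,0,0,0,0,-0.01,0,0,0,0,0,0,0]}}

```text
clock: 11.15
position: [0.5199, -0.1378, 0.1675]
ee_rot: [0.534, 3.094, 0.002]
force: [1.4, 5.7, 5.6]
width: 1.0
```

```bash
cat > st.py <<'E'
from h import *
import sys
n=sys.argv[1]
O=np.array([.5913,.065]);ex=np.array([np.cos(1.229),np.sin(1.229)]);ey=np.array([-ex[1],ex[0]])
s=arm.observe();d=s["position"][:2]-O;f=s["force"][:2]
print("TCP clamp x,y mm",(d@ex*1e3).round(1),(d@ey*1e3).round(1),"z",s["position"][2].round(4),"Fx,Fy,Fz",(f@ex).round(1),(f@ey).round(1),s["force"][2].round(1),"w",round(s["width"],3),"t",s["clock"])
b=save("scene",f"pics/s{n}.png")
c=b[170:350,250:430,::-1];cv2.imwrite(f"pics/s{n}c.png",cv2.resize(c,None,fx=3.3,fy=3.3,interpolation=cv2.INTER_CUBIC))
E
python3 st.py 9
```

```text
TCP clamp x,y mm -215.0 -0.7 z 0.1675 Fx,Fy,Fz 5.8 0.6 5.6 w 1.0 t 11.15
```

View pics/s9c.png

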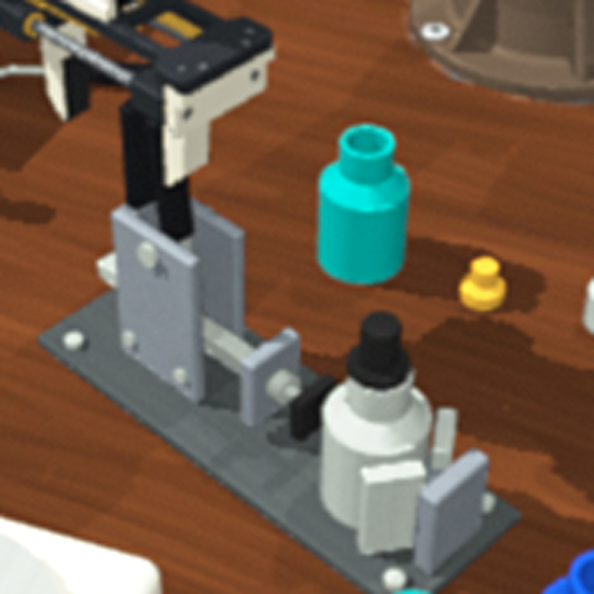

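Emit:
{"api": "apply_moves", "payload": {"targets": [0,0,-0.01,0,0,0,0,-0.005,0,0,0,0,0,0,0]}}

```text
clock: 11.58
position: [0.5183, -0.1424, 0.1674]
ee_rot: [0.532, 3.094, 0.003]
force: [3.2, 7.6, 2.9]
width: 1.002
```

```bash
python3 st.py 10
```

```text
TCP clamp x,y mm -219.9 -0.7 z 0.1674 Fx,Fy,Fz 8.2 -0.5 2.9 w 1.002 t 11.575
```

View pics/s10c.png

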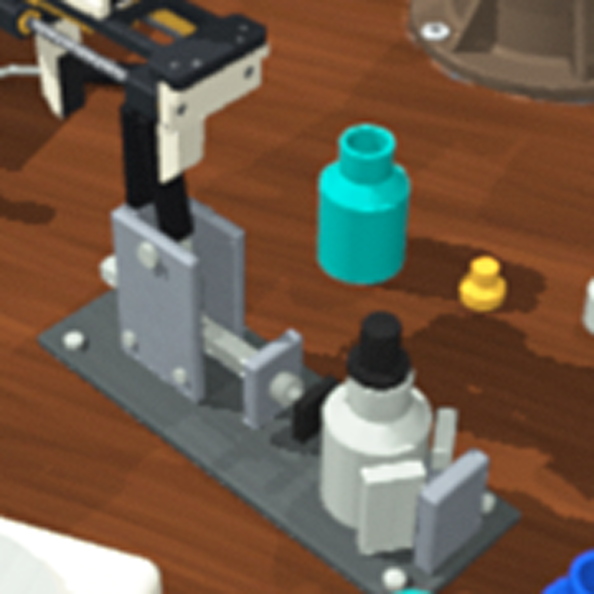

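```bash
cat > jm.py <<'E'
from m import *
O=np.array([.5913,.065]);ex=np.array([np.cos(1.229),np.sin(1.229)]);ey=np.array([-ex[1],ex[0]])
def pt(x,y,z): return np.array([*(O+x*ex+y*ey),z])
def lines(f,dbg=False):
    im=cv2.imread(f).astype(int)
    b,r=im[:,:,0],im[:,:,2]
    m=(b-r>8)&(im.min(2)>70)&win(im,315,260,362,320)
    out={}
    cs=comps(m,30)
    if dbg:
        for s,c,_ in cs: print([int(a) for a in s],c)
    cs=max(cs,key=lambda c:c[0][4]); out["plate"]=cs[1]+tuple(int(a) for a in cs[0])
    d=(im.max(2)<55)&win(im,325,275,372,310)
    cd=comps(d,15)
    if dbg:
        for s,c,_ in cd: print("dark",[int(a) for a in s],c)
    return out
if __name__=="__main__":
    import sys
    for f in sys.argv[1:]:
        print(f,lines(f,True))
    print(proj("scene",[pt(-.1,0,.05),pt(-.09,0,.05),pt(-.08,0,.05),pt(-.061,0,.05)]))
E
python3 jm.py pics/s8.png pics/s9.png pics/s10.png
```

```text
[315, 260, 21, 36, 366] (np.float64(323.8), np.float64(277.2))
dark [355, 275, 17, 13, 186] (np.float64(363.7), np.float64(280.4))
dark [333, 281, 15, 20, 196] (np.float64(339.7), np.float64(290.3))
pics/s8.png {'plate': (np.float64(323.8), np.float64(277.2), 315, 260, 21, 36, 366)}
[315, 260, 9, 13, 81] (np.float64(319.1), np.float64(264.7))
[322, 270, 19, 30, 301] (np.float64(329.9), np.float64(283.8))
dark [355, 275, 17, 13, 185] (np.float64(363.7), np.float64(280.4))
dark [338, 284, 14, 20, 151] (np.float64(343.3), np.float64(293.5))
pics/s9.png {'plate': (np.float64(329.9), np.float64(283.8), 322, 270, 19, 30, 301)}
[315, 260, 9, 13, 81] (np.float64(319.1), np.float64(264.7))
[323, 271, 19, 29, 295] (np.float64(330.5), np.float64(284.3))
dark [355, 275, 17, 13, 186] (np.float64(363.7), np.float64(280.4))
dark [339, 284, 14, 21, 135] (np.float64(343.7), np.float64(294.1))
pics/s10.png {'plate': (np.float64(330.5), np.float64(284.3), 323, 271, 19, 29, 295)}
[[327.56744872 281.39603061]
 [330.96919095 283.73999024]
 [334.40800911 286.10931776]
 [341.04588339 290.68226824]]
```

Emit:
{"api": "apply_moves", "payload": {"targets": [0,0,0.025,0,0,0,0,0.025,0,0,0,0,0.025,0,0,0,0,0.025,0,0,0,0,0,0,0,0,0,0,0,0]}}

```text
clock: 12.38
position: [0.5305, -0.1063, 0.1667]
ee_rot: [-0.535, -3.096, 0.001]
force: [1.0, -0.6, 0.1]
width: 0.999
```

```bash
python3 st.py 11; python3 jm.py pics/s11.png
```

```text
TCP clamp x,y mm -181.8 -0.1 z 0.1667 Fx,Fy,Fz -0.2 -1.1 0.1 w 0.999 t 12.375
[315, 260, 9, 13, 81] (np.float64(319.1), np.float64(264.7))
[323, 271, 19, 29, 293] (np.float64(330.5), np.float64(284.3))
dark [355, 275, 17, 13, 185] (np.float64(363.7), np.float64(280.4))
dark [339, 284, 14, 21, 135] (np.float64(343.7), np.float64(294.1))
pics/s11.png {'plate': (np.float64(330.5), np.float64(284.3), 323, 271, 19, 29, 293)}
[[327.56744872 281.39603061]
 [330.96919095 283.73999024]
 [334.40800911 286.10931776]
 [341.04588339 290.68226824]]
```

View pics/s11c.png

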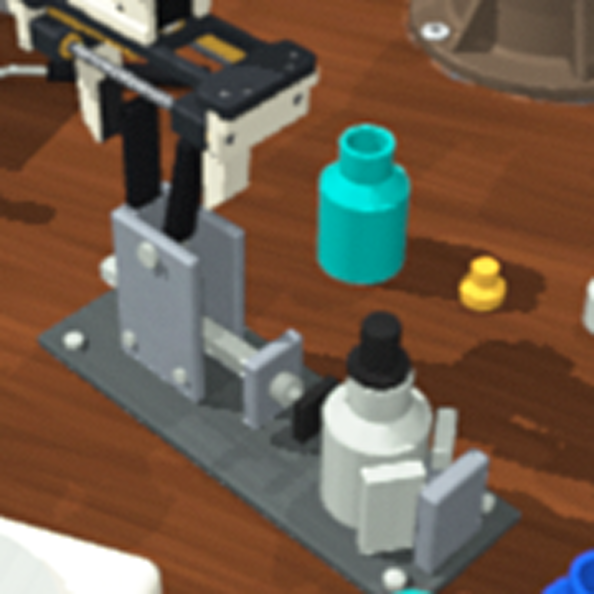

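Emit:
{"api": "apply_moves", "payload": {"targets": [0,0,-0.025,0,0,0,0,-0.02,0,0,0,0,-0.02,0,0,0,0,-0.02,0,0,0,0,-0.015,0,0,0,0,0,0,0,0,0,0,0,0]}}

```text
clock: 13.3
position: [0.5181, -0.1423, 0.1672]
ee_rot: [0.532, 3.095, 0.004]
force: [2.8, 8.4, 3.9]
width: 1.0
```

```bash
python3 st.py 12; python3 jm.py pics/s12.png
```

```text
TCP clamp x,y mm -219.9 -0.6 z 0.1672 Fx,Fy,Fz 8.8 0.2 3.9 w 1.0 t 13.3
[315, 260, 9, 13, 81] (np.float64(319.1), np.float64(264.7))
[328, 274, 20, 30, 307] (np.float64(335.9), np.float64(287.9))
dark [356, 275, 16, 13, 183] (np.float64(364.2), np.float64(280.7))
dark [343, 290, 6, 18, 65] (np.float64(345.3), np.float64(299.8))
pics/s12.png {'plate': (np.float64(335.9), np.float64(287.9), 328, 274, 20, 30, 307)}
[[327.56744872 281.39603061]
 [330.96919095 283.73999024]
 [334.40800911 286.10931776]
 [341.04588339 290.68226824]]
```

View pics/s12c.png

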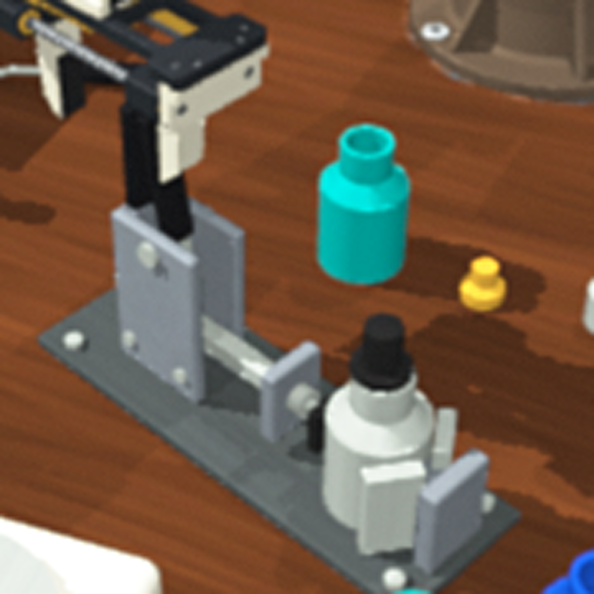

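```bash
python3 - <<'E'
import cv2,numpy as np
L=[]
for n in(11,12):
    c=cv2.imread(f"pics/s{n}.png")[262:316,316:376];L.append(cv2.resize(c,None,fx=6.5,fy=6.5*1.5,interpolation=cv2.INTER_CUBIC))
cv2.imwrite("pics/cmp.png",np.hstack(L))
E
```

```text
(no output)
```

View pics/cmp.png

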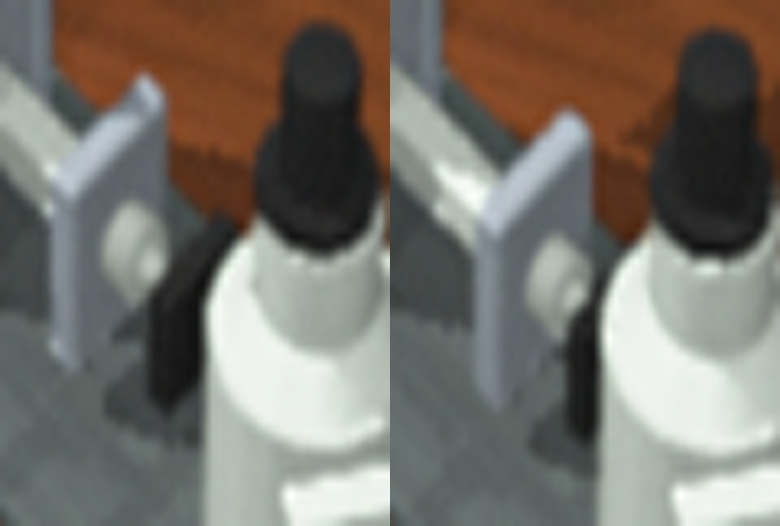

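Emit:
{"api": "apply_moves", "payload": {"targets": [0,0,0.025,0,0,0,0,0.025,0,0,0,0,0.025,0,0,0,0,0.025,0,0,0,0,0,0,0,0,0,0,0,0]}}

```text
clock: 14.1
position: [0.5305, -0.1064, 0.1667]
ee_rot: [-0.535, -3.096, 0.001]
force: [-0.1, 0.3, 0.6]
width: 1.001
```

```bash
python3 st.py 13; python3 jm.py pics/s13.png
```

```text
TCP clamp x,y mm -181.9 -0.1 z 0.1667 Fx,Fy,Fz 0.3 0.2 0.6 w 1.001 t 14.1
[315, 260, 10, 12, 81] (np.float64(319.1), np.float64(264.7))
[328, 274, 19, 30, 303] (np.float64(335.8), np.float64(287.9))
dark [356, 275, 16, 13, 179] (np.float64(364.4), np.float64(280.8))
dark [343, 290, 6, 18, 65] (np.float64(345.3), np.float64(299.8))
pics/s13.png {'plate': (np.float64(335.8), np.float64(287.9), 328, 274, 19, 30, 303)}
[[327.56744872 281.39603061]
 [330.96919095 283.73999024]
 [334.40800911 286.10931776]
 [341.04588339 290.68226824]]
```

Emit:
{"api": "apply_moves", "payload": {"targets": [0,0,-0.025,0,0,0,0,-0.02,0,0,0,0,-0.02,0,0,0,0,0,0,0,0,0,0,0,0]}}

```text
clock: 14.78
position: [0.5227, -0.1299, 0.1675]
ee_rot: [0.534, 3.094, 0.003]
force: [2.1, 6.0, 4.7]
width: 1.002
```

```bash
python3 st.py 14; python3 jm.py pics/s14.png; python3 - <<'E'
import cv2,numpy as np
L=[]
for n in(13,14):
    c=cv2.imread(f"pics/s{n}.png")[262:316,316:376];L.append(cv2.resize(c,None,fx=6.5,fy=6.5*1.5,interpolation=cv2.INTER_CUBIC))
cv2.imwrite("pics/cmp2.png",np.hstack(L))
E
```

```text
TCP clamp x,y mm -206.6 -0.7 z 0.1675 Fx,Fy,Fz 6.3 -0.0 4.7 w 1.002 t 14.775
[315, 260, 10, 13, 82] (np.float64(319.1), np.float64(264.8))
[331, 276, 18, 29, 299] (np.float64(338.2), np.float64(289.5))
dark [356, 275, 16, 13, 180] (np.float64(364.4), np.float64(280.8))
dark [344, 293, 4, 15, 53] (np.float64(345.6), np.float64(300.3))
pics/s14.png {'plate': (np.float64(338.2), np.float64(289.5), 331, 276, 18, 29, 299)}
[[327.56744872 281.39603061]
 [330.96919095 283.73999024]
 [334.40800911 286.10931776]
 [341.04588339 290.68226824]]
```

View pics/cmp2.png

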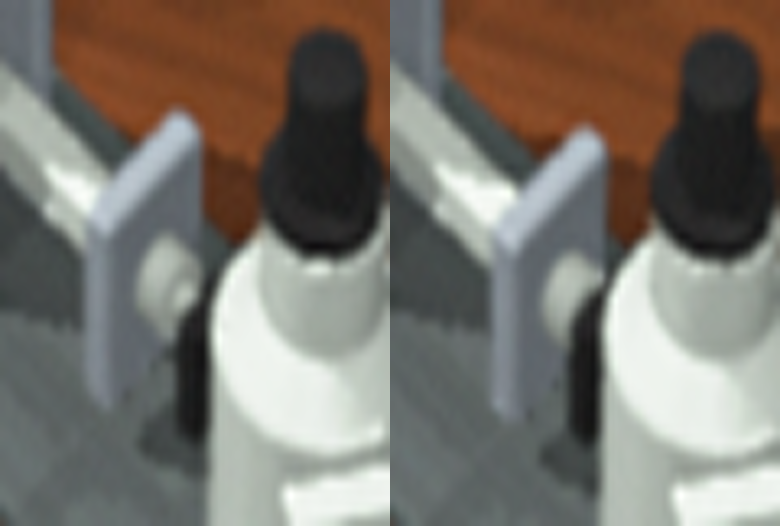

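Emit:
{"api": "apply_moves", "payload": {"targets": [0,0,-0.007,0,0,0,0,0,0,0,0,0,0,0,0]}}

```text
clock: 15.2
position: [0.522, -0.1321, 0.1676]
ee_rot: [0.533, 3.094, 0.004]
force: [1.6, 7.1, 5.7]
width: 1.002
```

```bash
python3 st.py 15; python3 jm.py pics/s15.png; python3 - <<'E'
import cv2,numpy as np
L=[]
for n in(11,15):
    c=cv2.imread(f"pics/s{n}.png")[262:316,316:376];L.append(cv2.resize(c,None,fx=6.5,fy=6.5*1.5,interpolation=cv2.INTER_CUBIC))
cv2.imwrite("pics/cmp3.png",np.hstack(L))
E
```

```text
TCP clamp x,y mm -208.9 -0.8 z 0.1676 Fx,Fy,Fz 7.2 0.9 5.7 w 1.002 t 15.2
[315, 260, 10, 13, 82] (np.float64(319.1), np.float64(264.8))
[331, 276, 19, 30, 299] (np.float64(338.4), np.float64(289.8))
dark [356, 275, 16, 13, 180] (np.float64(364.4), np.float64(280.8))
dark [344, 293, 4, 15, 53] (np.float64(345.6), np.float64(300.3))
pics/s15.png {'plate': (np.float64(338.4), np.float64(289.8), 331, 276, 19, 30, 299)}
[[327.56744872 281.39603061]
 [330.96919095 283.73999024]
 [334.40800911 286.10931776]
 [341.04588339 290.68226824]]
```

View pics/cmp3.png

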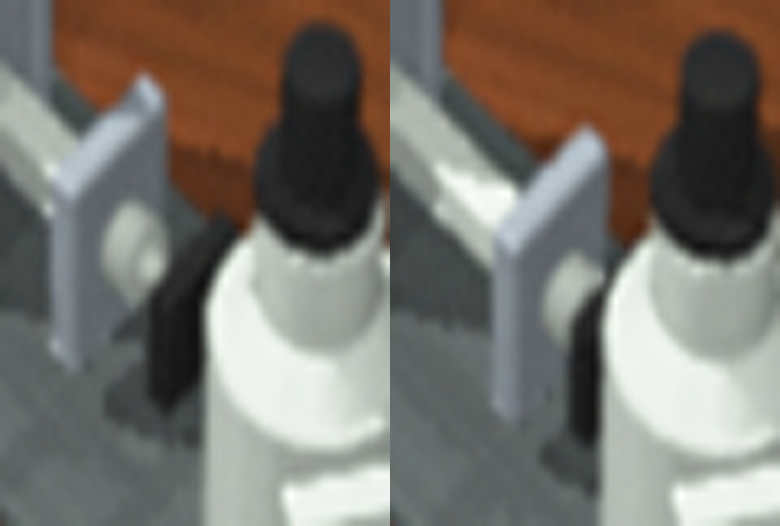

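```bash
cat > ed.py <<'E'
from jm import *
def edges(f):
    g=cv2.imread(f).astype(float)
    # corner-free: mean sub-pixel half-level column over rows. plate left edge dark->light, pad left edge plate/grey->dark
    im=g.mean(2)
    def cross(rows,lo,hi,thr,rise):
        out=[]
        for r in rows:
            p=im[r,lo:hi]
            for i in range(len(p)-1):
                a,b=p[i]-thr,p[i+1]-thr
                if (rise and a<0<=b) or(not rise and a>=0>b): out.append(lo+i+a/(a-b));break
        return np.median(out) if out else None,len(out)
    return cross,im
if __name__=="__main__":
    import sys
    for n,r0 in((11,0),(12,4),(13,4),(14,6),(15,6)):
        c,im=edges(f"pics/s{n}.png")
        pl=c(range(286+r0,294+r0),316,336,115,True)
        pad=c(range(295+r0//2,300+r0//2),335,352,52,False)
        pot=c(range(306,314),338,356,140,True)
        print(n,pl,pad,pot)
    print(im[300,325:352].round())
E
python3 ed.py
```

```text
11 (np.float64(323.5600453448402), 8) (np.float64(338.3783783783784), 5) (np.float64(347.0733944954128), 8)
12 (np.float64(328.83419243986253), 8) (np.float64(342.9126213592233), 5) (np.float64(348.10918079096047), 8)
13 (np.float64(328.83490566037733), 8) (np.float64(342.8611111111111), 5) (np.float64(348.1104201680672), 8)
14 (np.float64(331.3869888023369), 8) (np.float64(343.35897435897436), 5) (np.float64(348.3721425726802), 8)
15 (np.float64(331.46944444444443), 8) (np.float64(343.39240506329116), 5) (np.float64(348.3578141729786), 8)
[ 97.  97.  98. 101. 104. 107. 117. 134. 135. 131. 119. 103. 101. 101.
 101. 102. 101.  92.  62.  34.  29.  26.  23.  78. 159. 210. 234.]
```

```bash
python3 - <<'E'
from jm import *
from scipy.optimize import brentq
cam=P("scene")["xyz"][:2]-O;print("cam clamp",cam@ex,cam@ey)
# visible left side is y toward camera
sy=np.sign(cam@ey)
col=lambda x,y,z:proj("scene",[pt(x,y,z)])[0][0]
for s in(1,-1):
  for n,p,q in((11,323.56,338.378),(13,328.835,342.861),(14,331.387,343.359),(15,331.469,343.392)):
    xp=brentq(lambda x:col(x,s*.022,.04)-p,-.2,0);xq=brentq(lambda x:col(x,s*.017,.043)-q,-.2,0)
    print(s,n,xp*1e3,xq*1e3,(xq-xp)*1e3)
E
```

```text
cam clamp 0.4059703815757521 -0.5188422554737829
1 11 -133.78862882742388 -84.51161470985026 49.277014117573614
1 13 -117.66475340125874 -71.51006180512255 46.15469159613618
1 14 -109.96107540288536 -70.07690301593009 39.88417238695527
1 15 -109.7145770110869 -69.98201265775535 39.732564353331554
-1 11 -90.1438767425644 -52.34249146231884 37.801385280245555
-1 13 -74.74842420650039 -39.79676320163999 34.951661004860405
-1 14 -67.39250313723953 -38.41382436777703 28.9786787694625
-1 15 -67.15712917924051 -38.322258924558334 28.834870254682176
```

Emit:
{"api": "apply_moves", "payload": {"targets": [0,0,-0.006,0,0,0,0,0,0,0,0,0,0,0,0,0,0,0,0,0]}}

```text
clock: 15.75
position: [0.5217, -0.133, 0.1676]
ee_rot: [0.531, 3.094, 0.006]
force: [3.5, 10.2, 4.0]
width: 1.0
```

```bash
python3 st.py 16; cat > comp.py <<'E'
from ed import *
from scipy.optimize import brentq
import sys
col=lambda x,y,z:proj("scene",[pt(x,y,z)])[0][0]
for n in sys.argv[1:]:
    c,im=edges(f"pics/s{n}.png")
    p=c(range(292,300),316,336,115,True)[0];q=c(range(298,303),335,352,52,False)[0];pot=c(range(306,314),338,356,140,True)[0]
    xp=brentq(lambda x:col(x,-.022,.04)-p,-.2,0);xq=brentq(lambda x:col(x,-.017,.043)-q,-.2,0)
    print(n,"plate",xp*1e3,"pad",xq*1e3,"compression",37.8-(xq-xp)*1e3,"pot",pot)
E
python3 comp.py 14 15 16; python3 jm.py pics/s16.png|grep plate
```

```text
TCP clamp x,y mm -209.9 -0.8 z 0.1676 Fx,Fy,Fz 10.8 0.2 4.0 w 1.0 t 15.75
14 plate -67.3925352833352 pad -38.41389551782279 compression 8.821360234487578 pot 348.3721425726802
15 plate -67.1558536058024 pad -38.321135049156794 compression 8.965281443354382 pot 348.3578141729786
16 plate -67.0497947656084 pad -38.42864625864911 compression 9.178851493040717 pot 348.35720470006186
pics/s16.png {'plate': (np.float64(338.7), np.float64(289.8), 331, 276, 19, 30, 300)}
```

View pics/s16c.png

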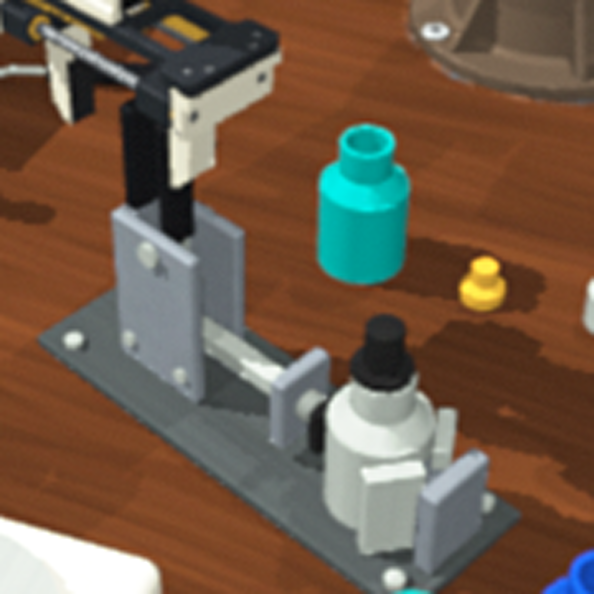

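Emit:
{"api": "apply_moves", "payload": {"targets": [0,0,-0.005,0,0,0,0,0,0,0,0,0,0,0,0,0,0,0,0,0]}}

```text
clock: 16.3
position: [0.5212, -0.1344, 0.1677]
ee_rot: [0.53, 3.094, 0.007]
force: [4.3, 11.6, 5.2]
width: 1.001
```

```bash
python3 st.py 17;python3 comp.py 16 17; python3 jm.py pics/s17.png|grep plate
```

```text
TCP clamp x,y mm -211.3 -0.8 z 0.1677 Fx,Fy,Fz 12.4 -0.2 5.2 w 1.001 t 16.3
16 plate -67.0497947656084 pad -38.42864625864911 compression 9.178851493040717 pot 348.35720470006186
17 plate -66.20379567266754 pad -38.337897541107594 compression 9.934101868440045 pot 348.3718301435407
pics/s17.png {'plate': (np.float64(339.0), np.float64(289.8), 331, 276, 19, 30, 298)}
```

The estimate is about 9.9 mm, and 12.4 N matches the "about 12 N at half way" in the description. I hold still to check for creep and look at the whole scene.

Emit:
{"api": "apply_moves", "payload": {"targets": [0,0,0,0,0,0,0,0,0,0,0,0,0,0,0,0,0,0,0,0,0,0,0,0,0,0,0,0,0,0]}}

```text
clock: 17.1
position: [0.5212, -0.1344, 0.1677]
ee_rot: [0.53, 3.094, 0.007]
force: [4.0, 11.5, 5.8]
width: 1.003
```

```bash
python3 st.py 18;python3 comp.py 17 18; python3 -c "
from h import *
save('top','pics/t18.png')"
```

```text
TCP clamp x,y mm -211.4 -0.8 z 0.1677 Fx,Fy,Fz 12.2 0.1 5.8 w 1.003 t 17.1
17 plate -66.20379567266754 pad -38.337897541107594 compression 9.934101868440045 pot 348.3718301435407
18 plate -66.22921436580299 pad -38.34523006938265 compression 9.916015703579657 pot 348.3701121794872
```

View pics/s18.png

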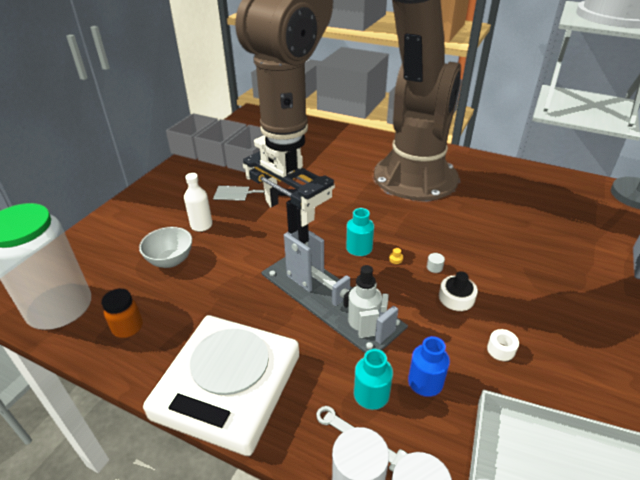

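View pics/s18c.png

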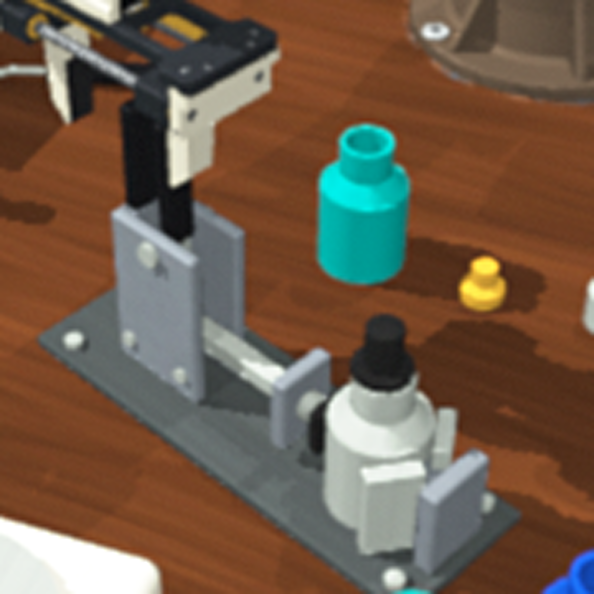

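The hold is steady: the stopper is seated upright, the pad is about half in, nothing else has moved, and the finger is holding the trigger. I hand in.

```bash
python3 -c "
from h import *
print(arm.sign_off())"
```

```text
the job is handed in; nothing more can be done
None
```

The job is handed in after about 17 s of robot time. The stopper is in the pot, and the trigger is still held squeezed with the pad pressed about half way in.

- **Stopper:** I lifted the narrow stopper from its ring and lowered it into the steel pot's neck until the flange met the rim at the expected height with 4 N. Then I let go. The last pictures show it upright with the flange on the rim.
- **Clamp:** I gave the trigger two full pumps and one partial pump. I did this by pushing the trigger towards the fixed handle with one open finger, rather than closing both fingers on trigger and handle.
- **Last checks:**
  - The picture measurement puts the pad about 9.9 mm in, give or take roughly 0.7 mm.
  - The force at the trigger was about 12 N, which agrees with half way, and neither value changed over 0.8 s of holding.
  - The pot moved about 2 to 3 mm towards the V anvil during the last two pumps and then stopped.
  - Nothing else on the bench looked moved in the last picture.

No check failed. One rougher reading, from the jaw plate's position between steps, differed from the edge measurement by up to about 0.6 mm.

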